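# Finish the crosswise slat tower and aim the handheld microscope at it

### The arm

A 6-joint arm with a two-finger parallel gripper is mounted at the origin on the work surface. World frame = base frame: x ahead of the robot, y to its left, z up, the work surface at z = 0. Lengths are in m, angles in rad, forces in N, time in s.
With the tool pointing down it reaches from about 0.325 to 0.9 m from the base axis. Payload 6.1 kg.
Tool frame: the origin (TCP) lies midway between the tips of the shut fingers; the grasp point (between the pads) lies 19 mm behind it (bot.grip_point_offset is the distance from the TCP to the grasp point, in m); z points along the fingers, y is the line along which they close (so a half turn about z gives the same grasp; the last joint's range is limited). The gripper opens to 85 mm and grips with 20 to 120 N. Pads are 22 mm wide; open, the fingers measure 114 mm over their backs; the gripper's body (76 mm by 85 mm) begins 54 mm behind the grasp point. The pads swing forward as they close: fully open they stand 13 mm farther back than shut.
Start: joints at [1.203, 0.22, 1.526, -0, 1.395, -0.126], TCP at [0.15, 0.607, 0.231] pointing down, gripper open.
Joint ranges: [-2.98, 2.98], [-0.91, 2.08], [0.09, 2.57], [-1.24, 4.39], [0.2, 2.65], [-2.68, 2.68]. Speed limits (rad/s): [2.57, 2.57, 3.01, 3.14, 3.14, 3.14].

### API

Orientations are given as a 3x3 rotation matrix whose columns are the frame's x, y, z axes.
In Python, from plant import bot gives the robot as it stands.
- The arm moves only by the tool play_rows, never from a script. Its argument "moves" is a list that holds one entry, the list of rows, each a list of 5 numbers: the shift along the tool's x, y, z in m, then the turn about the tool's z in rad, then the opening, from 0 (shut) to 1 (fully open). In form: [[[tx, ty, tz, turn, gripper], ...]]. A call has 1 to 5 rows; each row is the pose to reach, as a shift and turn from the pose commanded when the call began, along the tool's axes at that moment; what a row does not reach only later rows make up. A row lasts 1/8 s, in which the tool goes at most 62.5 mm and 10.7 degrees, less where a joint would pass 70% of its speed; a pose out of reach is approached as far as the arm can. A call with a gripper value outside its range is refused whole. The fingers move at their own pace and stop on an object; "newtons" is the grip in N (left out, the last holds). Time passes only in rows, so rows that repeat a pose let the fingers close. It gives the time, the measured TCP pose, the force, the opening and the grip force at its end, in the units of the state.
- bot.observe(): the state, without advancing time (a new reading comes with each control period).
- bot.capture(name): name is "scene" or "top" or "wrist"; returns (picture, depth): 400x640x3 uint8, blue, green, red; 400x640 float32, m along the optical axis (not along the pixel's ray), 0 where there is no reading.
- bot.get_calibration(name): a dict with "mtx" (3x3 intrinsics, pixels), "R" (3x3) and "t" (3): a world point X has camera coordinates R X + t. Camera axes: x right, y down, z forward; pixel columns grow to the right and rows downward; lengths in m; the calibration is good to about 2 mm. The wrist camera is an equidistant fisheye: a pixel r from the principal point sees the ray r / f radians off the axis. A picture is of the moment at which its call begins: read the wrist's pose just before it. get_calibration takes no time and is no camera call; for the wrist camera it gives the pose at the moment of the call.
- bot.sign_off(): hands the job in; it is judged then, once.
The state is a dict: "time": time; "joint_pos": joint angles; "qvel": joint speeds; "tau": joint torques, N m; "eef_pos": TCP position; "eef_rot": TCP orientation; "wrist_force": force on the tool from outside, world axes, zero at the start; "ft_torque": the same for the moment, N m; "width": finger opening in m; "gripper_force": force on a finger pad.
Only numpy, scipy, OpenCV 4.12 (cv2) and the standard library are available. Lean on these libraries where they do the work, as an engineer would, in place of code of your own. Each camera call takes 0.05 s, during which the arm holds its last target. There are 200 camera calls.

### The job

Finish the begun tower of sample slats: lay the two loose slats from the green mat on top as its third layer, crosswise to the layer below, one directly above each slat of the bottom layer. Then draw the handheld microscope out of its holder, tip it over to a slant of about 45 degrees and hold it raised and still in the gripper with its lens pointed at the middle of the tower from about 10 cm away. Finish while still holding it there, the microscope touching nothing else; leave the begun layers in place and do not disturb the other things on the bench.

Things in the scene. Friction and masses are not known exactly. Their poses are not given: they have to be found in the camera images.
- stage: Fixed dark steel plate, 130 x 130 x 20 mm, that carries the begun tower; origin at the centre of its underside on the bench, z up. Its x and y run along its sides: the two bottom-layer slats lie along its y at x = -35 and +35 mm, the two middle-layer slats along its x at y = -35 and +35 mm. The third layer therefore lies along its y, its undersides 44 mm above this origin.
- tower_mid (a point): The middle of the tower, at which the lens is to be aimed: on the plate's vertical axis, 50 mm above the bench (mid-height of the third layer, between its two slats).
- mat: Fixed green bench mat, 150 x 130 x 3 mm, on which the two loose slats lie, at first about 80 mm apart side by side; origin at the centre of its underside. It lies on one side of the plate (left or right), the holder on the other.
- slat_a: White moulded plastic sample slat, 110 x 20 x 12 mm (its x, y, z), about 35 g; origin at the centre of its underside, long axis along its x, z up. One of the two loose slats lying on the mat (underside 3 mm above the bench).
- slat_b: White moulded plastic sample slat, 110 x 20 x 12 mm (its x, y, z), about 35 g; origin at the centre of its underside, long axis along its x, z up. The other loose slat on the mat, identical; either may go to either side.
- low_a: White moulded plastic sample slat, 110 x 20 x 12 mm (its x, y, z), about 35 g; origin at the centre of its underside, long axis along its x, z up. Bottom layer of the begun tower, resting loose on the plate (at plate x about -35 mm).
- low_b: White moulded plastic sample slat, 110 x 20 x 12 mm (its x, y, z), about 35 g; origin at the centre of its underside, long axis along its x, z up. Bottom layer of the begun tower, resting loose on the plate (at plate x about +35 mm).
- mid_a: White moulded plastic sample slat, 110 x 20 x 12 mm (its x, y, z), about 35 g; origin at the centre of its underside, long axis along its x, z up. Middle layer, resting loose across the bottom layer (at plate y about -35 mm).
- mid_b: White moulded plastic sample slat, 110 x 20 x 12 mm (its x, y, z), about 35 g; origin at the centre of its underside, long axis along its x, z up. Middle layer, resting loose across the bottom layer (at plate y about +35 mm).
- holder: Fixed grey plastic holder: base 90 x 90 x 12 mm with an upright round tube, 48 mm outside and 38 mm inside diameter, open at the top, rim 60 mm above the bench, inner floor 12 mm above the bench; origin at the centre of its underside.
- scope: Cordless handheld microscope: round rod 120 mm long, ~130 g, black body 32 mm thick, 26 mm steel nose on its lens-side 30 mm. Origin at the lens (centre of the nose end); z runs from lens to tail, so the lens looks along -z. Stands loose in the holder, lens down, 3 mm clearance round it; tail 132 mm above the bench, upper 72 mm clear of the rim. Centre of mass ~65 mm from the lens.
- bottle: Bystander: white plastic bottle, 56 mm diameter, 140 mm tall, loose; origin at the centre of its underside.
- caliper: Bystander: steel caliper with black slide lying flat, about 200 x 70 x 12 mm, loose; origin at the middle of its beam's underside, beam along its x.
- jar: Bystander: grey plastic screw jar, 66 mm diameter, 55 mm tall, loose; origin at the centre of its underside.
Mind the look-alikes: they are no part of the job. Of the things shaped like the scope, the black one is meant. Leave any pink look-alike of the slat_a alone.

How it is judged:
By the outcome, as a careful person would: the job done as asked, in the order asked, and still so for the second after the job is handed in, while the arm keeps its last pose, push and grip.
It also fails if it takes over 61 s, if anything falls off the work surface, if the arm or the gripper's body presses on something with over 40 N, if the wrist force passes 120 N, or if a joint passes its speed limit or range.

## Working session

There is one attempt and no reset: what is moved stays moved. The work goes in short steps, Python scripts to look and compute and a tool call to move; the robot and the scene stay as the last step left them, time stands still between calls to the robot, and variables do not carry over. Pictures are saved under pics/ and viewed, at most 10 in all, crops included, and the job is handed in when it is done.

Besides the shell and the picture viewer there is one more tool, called after "Call:" by a JSON object that holds its "method" and its "body". play_rows: Moves the arm, as the interface text tells. Its arguments: {"type":"object","properties":{"moves":{"type":"array","items":{"type":"array","items":{"type":"array","items":{"type":"number"}}}},"newtons":{"type":"number"}},"required":["moves"]}

```bash
ls; mkdir -p pics; python3 - <<'E'
from plant import bot
import cv2,numpy as np
s=bot.observe();print(s['time'],s['eef_pos'],s['eef_rot'],s['width'])
for n in ['scene','top']:
    p,d=bot.capture(n);cv2.imwrite(f'pics/{n}0.png',p);np.save(f'{n}0.npy',d)
    c=bot.get_calibration(n);print(n,c)
E
```

```text
pics
0.0 [0.14943927 0.60624222 0.23019253] [[-9.70904770e-01  2.39464859e-01 -7.12899661e-04]
 [ 2.39465783e-01  9.70903097e-01 -1.82079229e-03]
 [ 2.56140720e-04 -1.93853099e-03 -9.99998088e-01]] 0.08505084673272721
scene {'mtx': array([[503.44127113,   0.        , 336.218319  ],
       [  0.        , 503.44127113, 190.89602169],
       [  0.        ,   0.        ,   1.        ]]), 'R': array([[ 0.08222048,  0.99660732, -0.00369375],
       [ 0.7497276 , -0.06429386, -0.65861584],
       [-0.65661886,  0.0513824 , -0.75247028]]), 't': array([-1.05218165e-03, -4.08842798e-01,  1.85655334e+00])}
top {'mtx': array([[368.96922419,   0.        , 318.91151214],
       [  0.        , 368.96922419, 202.69409418],
       [  0.        ,   0.        ,   1.        ]]), 'R': array([[ 0.00999619, -0.99989157,  0.01081313],
       [-0.98434386, -0.01174264, -0.17586723],
       [ 0.17597514, -0.00888583, -0.98435451]]), 't': array([-0.07054939,  0.59352574,  0.8876268 ])}
```

View pics/scene0.png

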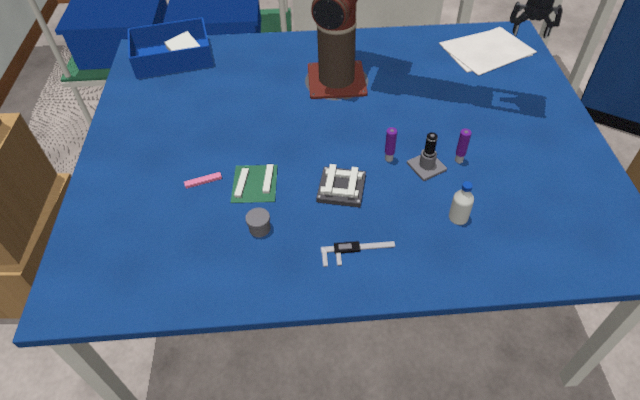

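View pics/top0.png

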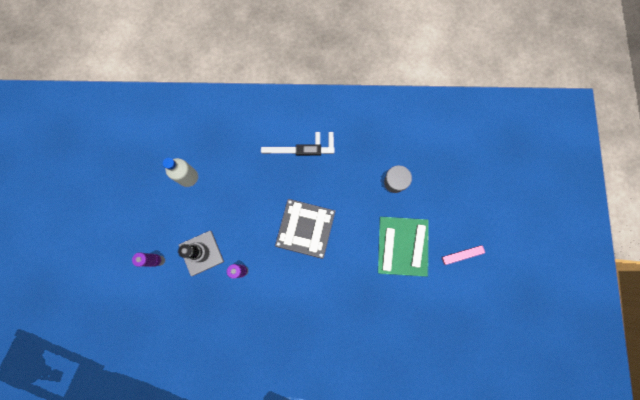

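```bash
cat > h.py <<'E'
import numpy as np,cv2
def unproj(c,uv,z):
    uv=np.atleast_2d(np.asarray(uv,float)); d=np.c_[uv,np.ones(len(uv))]@np.linalg.inv(c['mtx']).T@c['R']
    o=-c['R'].T@c['t']; return o+d*((z-o[2])/d[:,2])[:,None]
def rect(c,mask,z):
    "blobs: centre, sides, long-axis angle (deg) on plane z"
    n,l,st,ce=cv2.connectedComponentsWithStats(mask.astype(np.uint8))
    for i in range(1,n):
        if st[i,4]<25: continue
        v,u=np.where(l==i); P=unproj(c,np.c_[u,v],z)[:,:2]
        (cx,cy),(w,h),a=cv2.minAreaRect((P*1000).astype(np.float32))
        if w<h: w,h,a=h,w,a+90
        print('px',ce[i].round(1),'xy',round(cx,1),round(cy,1),'size',round(w,1),round(h,1),'ang',round((a+90)%180-90,1),'mean',(P.mean(0)*1000).round(1))
def go(s,xyz,yaw):
    "tool-frame shift and turn to bring the TCP to xyz with tool y axis at angle yaw (rad, mod pi)"
    R=s['eef_rot']; d=R.T@(np.asarray(xyz)-s['eef_pos'])
    cur=np.arctan2(R[1,1],R[0,1]); t=(cur-yaw+np.pi/2)%np.pi-np.pi/2
    return d.round(4),round(t,3)
E
python3 - <<'E'
from plant import bot
from h import *
p=cv2.imread('pics/top0.png');d=np.load('top0.npy');c=bot.get_calibration('top')
a=cv2.resize(p[195:285,270:490],None,fx=3.6,fy=3.6,interpolation=2);b=cv2.resize(p[215:285,120:340],None,fx=3.6,fy=3.6,interpolation=2)
cv2.imwrite('pics/crop1.png',np.vstack([a,b]))
f=p.astype(int);hsv=cv2.cvtColor(p,cv2.COLOR_BGR2HSV)
roi=lambda u0,u1,v0,v1:(np.indices((400,640))[1]>=u0)&(np.indices((400,640))[1]<u1)&(np.indices((400,640))[0]>=v0)&(np.indices((400,640))[0]<v1)
w=(hsv[...,1]<60)&(hsv[...,2]>150)
print('slats');rect(c,w&roi(375,432,215,280),.015)
print('tower');rect(c,w&roi(275,340,198,260),.044)
print('mat');rect(c,roi(370,440,205,290)&((f[...,1]>f[...,0]+20)|w),.003)
print('stage');rect(c,roi(270,345,190,265)&(hsv[...,1]<110),.02)
print('holder');rect(c,roi(175,228,228,280)&(hsv[...,1]<110),.012)
print('jar/bottle/purples');
for u,v in [(399,178),(236,270),(138,260),(190,250)]:
    z=d[v,u]; q=np.linalg.inv(c['mtx'])@[u,v,1]*z; print((u,v),c['R'].T@(q-c['t']))
E
```

```text
slats
px [418.5 245.9] xy 490.7 -325.5 size 111.9 21.9 ang -10.2 mean [ 489.9 -325.3]
px [388.5 249.1] xy 480.8 -246.6 size 111.7 22.4 ang -6.4 mean [ 480.7 -246.5]
tower
px [305.2 227.2] xy 533.9 -31.3 size 115.4 114.5 ang 75.1 mean [532.4 -29.9]
mat
px [403.1 246.1] xy 490.7 -287.7 size 147.3 127.4 ang -2.9 mean [ 489.9 -287.9]
stage
px [305.  228.3] xy 532.7 -28.5 size 129.7 129.5 ang -13.6 mean [532.1 -28.6]
holder
px [200.4 253. ] xy 465.1 243.0 size 96.7 90.9 ang -64.7 mean [465.8 241.2]
jar/bottle/purples
(399, 178) [ 0.66093101 -0.26990542  0.05568967]
(236, 270) [0.42381783 0.12460689 0.11913514]
(138, 260) [0.44408254 0.34879831 0.12111136]
(190, 250) [0.46765925 0.22937701 0.12889595]
```

View pics/crop1.png

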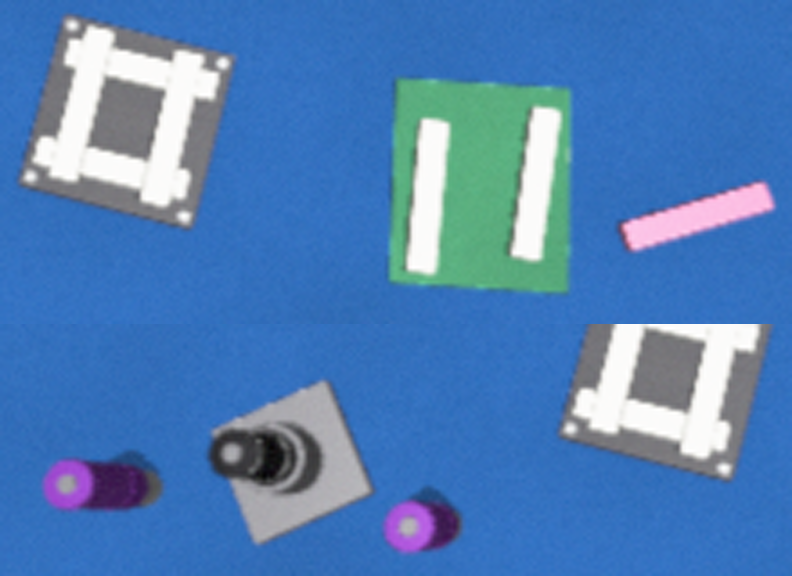

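The tower is the dark plate with white slats at top px (305,228), slats along image-vertical uppermost. The white slats on the green mat are at (388,249) and (418,246).
Slat-like: those two white slats and the pink one at (464,255). The white ones fit; the pink one is left alone.
Scope-like: the black one in the grey holder (190,250), and the purple ones at (236,270) and (146,260). The black one fits, confirmed in the crop.
Next I look at the tower from close by.

Call:
{"method": "play_rows", "body": {"moves": [[[-0.03,-0.036,-0.001,0,1],[-0.06,-0.073,-0.003,0,1],[-0.089,-0.109,-0.004,0,1],[-0.118,-0.146,-0.006,0,1],[-0.148,-0.182,-0.007,0,1]]]}}

```text
time: 0.72
eef_pos: [0.25, 0.3931, 0.238]
eef_rot: [[-0.971, 0.239, -0.0], [0.239, 0.971, -0.0], [0.0, -0.0, -1.0]]
wrist_force: [0.7, -0.3, 0.0]
width: 0.0855
gripper_force: 0.0
```

Call:
{"method": "play_rows", "body": {"moves": [[[-0.03,-0.036,-0.001,0,1],[-0.06,-0.073,-0.003,0,1],[-0.089,-0.109,-0.004,0,1],[-0.118,-0.146,-0.006,0,1],[-0.148,-0.182,-0.007,0,1]]]}}

```text
time: 1.35
eef_pos: [0.3501, 0.1811, 0.2452]
eef_rot: [[-0.971, 0.239, 0.0], [0.239, 0.971, 0.0], [-0.0, 0.0, -1.0]]
wrist_force: [1.3, -0.0, -0.2]
width: 0.0853
gripper_force: 0.0
```

Call:
{"method": "play_rows", "body": {"moves": [[[-0.03,-0.036,-0.001,0,1],[-0.06,-0.073,-0.003,0,1],[-0.089,-0.109,-0.004,0,1],[-0.118,-0.146,-0.006,0,1],[-0.148,-0.182,-0.007,0,1]]]}}

```text
time: 1.98
eef_pos: [0.4502, -0.0311, 0.2521]
eef_rot: [[-0.971, 0.24, -0.0], [0.24, 0.971, 0.0], [0.0, 0.0, -1.0]]
wrist_force: [0.5, -0.8, 0.2]
width: 0.0855
gripper_force: 0.0
```

```bash
cat >> h.py <<'E'
def unprojw(c,uv,z):
    "fisheye pixels to plane z (scalar or array)"
    K=c['mtx'];uv=np.atleast_2d(np.asarray(uv,float));q=(uv-K[:2,2])/[K[0,0],K[1,1]]
    r=np.linalg.norm(q,axis=1)+1e-12; d=np.c_[q*(np.sin(r)/r)[:,None],np.cos(r)]@c['R']
    o=-c['R'].T@c['t']; return o+d*((z-o[2])/d[:,2])[:,None]
E
python3 - <<'E'
from plant import bot
from h import *
s=bot.observe();c=bot.get_calibration('wrist');p,d=bot.capture('wrist')
cv2.imwrite('pics/w1.png',p);np.save('w1.npy',d);np.savez('w1c.npz',**c);print(s['time'],s['eef_pos'],c)
E
```

```text
1.975 [ 0.45023828 -0.03113286  0.25214479] {'mtx': array([[309.70691629,   0.        , 320.93178278],
       [  0.        , 309.70691629, 197.30208626],
       [  0.        ,   0.        ,   1.        ]]), 'R': array([[ 0.2394699 ,  0.97090196, -0.0018846 ],
       [ 0.93529068, -0.23016472,  0.26880392],
       [ 0.26054848, -0.0661331 , -0.96319308]]), 't': array([-0.07817289, -0.46999672,  0.27913973])}
```

View pics/w1.png

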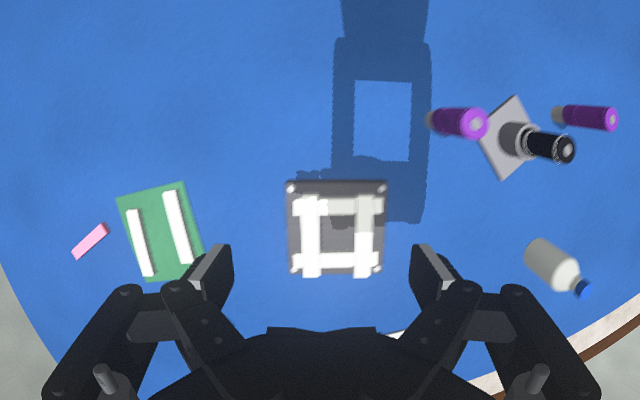

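```bash
python3 - <<'E'
from plant import bot
import h; from h import *
h.unproj=unprojw
c=dict(np.load('w1c.npz'));p=cv2.imread('pics/w1.png');d=np.load('w1.npy')
f=p.astype(int);hsv=cv2.cvtColor(p,cv2.COLOR_BGR2HSV);V,U=np.indices((400,640))
roi=lambda u0,u1,v0,v1:(U>=u0)&(U<u1)&(V>=v0)&(V<v1)
w=(hsv[...,1]<60)&(hsv[...,2]>150)
print('slats');rect(c,w&roi(120,198,182,282),.015)
t=(hsv[...,1]<60)&(hsv[...,2]>165)
print('mids');rect(c,t&roi(298,376,190,280)&(((U<322))|(U>352))&((V<196)|((V>216)&(V<250))|(V>272)),.044)
print('stage');rect(c,roi(270,405,175,282)&(hsv[...,1]<80),.02)
print('towertop');rect(c,roi(295,380,190,282)&t,.044)
tl=np.linalg.inv
# scope tail and cloud from depth (z along axis)
K=c['mtx'];q=np.dstack([(U-K[0,2])/K[0,0],(V-K[1,2])/K[1,1]]);r=np.hypot(q[...,0],q[...,1])+1e-9
ray=np.dstack([q*(np.tan(r)/r)[...,None],np.ones_like(r)]);P=(ray*d[...,None]-c['t'])@c['R']
for n,m in [('scope tail',roi(540,585,130,170)&(P[...,2]>.128)&(P[...,2]<.136)),('tube rim',roi(495,545,115,165)&(P[...,2]>.054)&(P[...,2]<.064)),('midtops',roi(295,380,190,282)&(abs(P[...,2]-.044)<.004)),('purple1',roi(450,495,100,140)&(P[...,2]>.112)),('purple2',roi(590,625,100,135)&(P[...,2]>.112))]:
    m&=d>0; print(n,m.sum(),P[m].mean(0).round(4) if m.any() else '',P[m].min(0).round(3) if m.any() else '',P[m].max(0).round(3) if m.any() else '')
E
```

```text
slats
px [177.2 226.2] xy 483.4 -249.3 size 112.8 26.0 ang -7.2 mean [ 481.6 -248.9]
px [139.  241.9] xy 493.3 -328.3 size 114.5 28.1 ang -12.5 mean [ 491.3 -327.7]
mids
px [310.2 194.5] xy 474.1 -49.6 size 16.5 1.2 ang 76.2 mean [474.2 -49.3]
px [309.6 232.6] xy 521.5 -62.9 size 42.5 24.3 ang -13.8 mean [520.9 -62.2]
px [363.5 233.2] xy 537.8 2.0 size 42.8 24.2 ang -14.1 mean [537.7   1.9]
px [311.  274.8] xy 579.1 -74.8 size 24.6 6.1 ang 76.6 mean [578.7 -75.4]
px [361.2 274.8] xy 595.3 -11.3 size 23.7 6.1 ang 74.8 mean [594.8 -12.1]
stage
px [335.5 226.9] xy 537.6 -31.9 size 139.3 128.0 ang -14.0 mean [531.6 -30.9]
towertop
px [336.4 234.9] xy 536.2 -29.7 size 111.8 108.9 ang -14.3 mean [532.7 -31.1]
scope tail 444 [0.4665 0.2399 0.1315] [0.451 0.226 0.128] [0.483 0.258 0.134]
tube rim 390 [0.4636 0.2311 0.0587] [0.443 0.217 0.054] [0.491 0.262 0.064]
midtops 2655 [ 0.5308 -0.0276  0.0442] [ 0.471 -0.081  0.04 ] [0.599 0.025 0.047]
purple1 797 [0.4222 0.1289 0.1193] [0.406 0.115 0.112] [0.438 0.147 0.122]
purple2 332 [0.4464 0.3449 0.1185] [0.431 0.331 0.112] [0.462 0.364 0.122]
```

Call:
{"method": "play_rows", "body": {"moves": [[[-0.017,-0.041,0.034,-0.024,0.6],[-0.033,-0.081,0.069,-0.049,0.6],[-0.05,-0.122,0.103,-0.073,0.6],[-0.066,-0.162,0.138,-0.098,0.6],[-0.083,-0.203,0.172,-0.122,0.6]]]}}

```text
time: 2.65
eef_pos: [0.4817, -0.2476, 0.0789]
eef_rot: [[-0.993, 0.119, -0.0], [0.119, 0.993, 0.0], [0.0, 0.0, -1.0]]
wrist_force: [-0.1, 0.1, 0.1]
width: 0.0511
gripper_force: 0.0
```

```bash
python3 - <<'E'
from plant import bot
from h import *
s=bot.observe();print(s['eef_pos'],s['width'],go(s,[.482,-.248,.005],np.radians(83.2)))
c=dict(np.load('w1c.npz'));g=cv2.imread('pics/w1.png').astype(int).min(2)
pr=g[185:280,328:346].mean(1).round(); print(list(zip(range(185,280),pr.astype(int))))
E
```

```text
[ 0.48173292 -0.24756825  0.07885004] 0.05111690375053333 (array([-0.0003, -0.0004,  0.0738]), np.float64(-0.0))
[(185, np.int64(97)), (186, np.int64(98)), (187, np.int64(96)), (188, np.int64(98)), (189, np.int64(98)), (190, np.int64(97)), (191, np.int64(98)), (192, np.int64(97)), (193, np.int64(98)), (194, np.int64(98)), (195, np.int64(107)), (196, np.int64(115)), (197, np.int64(133)), (198, np.int64(168)), (199, np.int64(194)), (200, np.int64(216)), (201, np.int64(225)), (202, np.int64(228)), (203, np.int64(227)), (204, np.int64(228)), (205, np.int64(227)), (206, np.int64(227)), (207, np.int64(227)), (208, np.int64(227)), (209, np.int64(227)), (210, np.int64(228)), (211, np.int64(228)), (212, np.int64(224)), (213, np.int64(210)), (214, np.int64(183)), (215, np.int64(153)), (216, np.int64(111)), (217, np.int64(103)), (218, np.int64(105)), (219, np.int64(107)), (220, np.int64(108)), (221, np.int64(109)), (222, np.int64(108)), (223, np.int64(108)), (224, np.int64(110)), (225, np.int64(112)), (226, np.int64(113)), (227, np.int64(112)), (228, np.int64(113)), (229, np.int64(127)), (230, 
[... 388 characters left out ...]
, (248, np.int64(136)), (249, np.int64(137)), (250, np.int64(142)), (251, np.int64(142)), (252, np.int64(190)), (253, np.int64(237)), (254, np.int64(252)), (255, np.int64(254)), (256, np.int64(255)), (257, np.int64(254)), (258, np.int64(254)), (259, np.int64(254)), (260, np.int64(254)), (261, np.int64(254)), (262, np.int64(254)), (263, np.int64(254)), (264, np.int64(255)), (265, np.int64(254)), (266, np.int64(251)), (267, np.int64(223)), (268, np.int64(164)), (269, np.int64(133)), (270, np.int64(136)), (271, np.int64(136)), (272, np.int64(132)), (273, np.int64(121)), (274, np.int64(107)), (275, np.int64(96)), (276, np.int64(92)), (277, np.int64(91)), (278, np.int64(91)), (279, np.int64(91))]
```

Call:
{"method": "play_rows", "body": {"moves": [[[0,0,0.04,0,0.6],[0,0,0.074,0,0.6],[0,0,0.074,0,0.6],[0,0,0.074,0,0],[0,0,0.074,0,0]]], "newtons": 40}}

```text
time: 3.28
eef_pos: [0.4835, -0.2474, 0.0085]
eef_rot: [[-0.993, 0.119, 0.003], [0.119, 0.993, -0.002], [-0.003, -0.002, -1.0]]
wrist_force: [0.4, 0.0, -0.2]
width: 0.0185
gripper_force: 39.4
```

Call:
{"method": "play_rows", "body": {"moves": [[[0,0,0,0,0],[0,0,0,0,0],[0,0,-0.005,0,0],[0,0,-0.06,0,0],[0,0,-0.12,0,0]]]}}

```text
time: 3.9
eef_pos: [0.4809, -0.2458, 0.1268]
eef_rot: [[-0.993, 0.119, -0.002], [0.119, 0.993, 0.002], [0.003, 0.001, -1.0]]
wrist_force: [0.7, -0.0, -0.5]
width: 0.0186
gripper_force: 39.4
```

```bash
python3 - <<'E'
from plant import bot
from h import *
c=dict(np.load('w1c.npz'))
P=unprojw(c,[[337,198],[337,214.7],[337,251.9],[337,267.8]],.032)[:,:2]*1000
a=np.radians(-13.8);print(P,P@[np.cos(a),np.sin(a)])
E
```

```text
[[489.31952351 -19.9405751 ]
 [510.26311175 -24.77572223]
 [560.03992724 -36.11802857]
 [583.04746996 -41.29602834]] [479.95145744 501.44383828 552.4893297  576.06786932]
```

Call:
{"method": "play_rows", "body": {"moves": [[[-0.003,0.028,-0.007,0.17,0],[-0.006,0.057,-0.013,0.34,0],[-0.01,0.085,-0.02,0.51,0],[-0.013,0.113,-0.026,0.68,0],[-0.016,0.142,-0.033,0.85,0]]]}}

```text
time: 4.53
eef_pos: [0.5147, -0.1065, 0.1598]
eef_rot: [[-0.561, 0.828, 0.0], [0.828, 0.561, -0.0], [-0.0, 0.0, -1.0]]
wrist_force: [0.5, 0.7, -0.1]
width: 0.0186
gripper_force: 39.4
```

Call:
{"method": "play_rows", "body": {"moves": [[[0,0,0,0.17,0],[0,0,0,0.34,0],[0,0,0,0.51,0],[0,0,0,0.68,0],[0,0,0,0.843,0]]]}}

```text
time: 5.15
eef_pos: [0.5146, -0.1074, 0.1596]
eef_rot: [[0.245, 0.97, 0.0], [0.97, -0.245, -0.0], [-0.0, 0.0, -1.0]]
wrist_force: [-0.1, 0.4, -0.3]
width: 0.0186
gripper_force: 39.4
```

```bash
python3 - <<'E'
from plant import bot
from h import *
s=bot.observe();c=bot.get_calibration('wrist');p,d=bot.capture('wrist')
print(s['time'],s['eef_pos'],s['eef_rot'][:2,1],s['joint_pos'])
cv2.imwrite('pics/w2.png',p);np.savez('w2c.npz',**c);np.save('w2.npy',d)
# rectify to plate-aligned orthographic view at z=.032, 0.5 mm/px, centre (532.5,-29.5)
a=np.radians(-13.8);e=np.array([[np.cos(a),np.sin(a)],[-np.sin(a),np.cos(a)]])
def rectify(z):
    n=np.arange(-90,90,.4)
    uu,vv=np.meshgrid(n,n[::-1]);X=np.array([.5325,-.0295])+(uu[...,None]*e[0]+vv[...,None]*e[1])/1000
    X=np.dstack([X,np.full(uu.shape,z)])@c['R'].T+c['t']
    rr=np.hypot(X[...,0],X[...,1]);th=np.arctan2(rr,X[...,2]);k=th/rr
    m=[(X[...,i]*k*c['mtx'][i,i]+c['mtx'][i,2]).astype(np.float32) for i in(0,1)]
    return cv2.remap(p,*m,cv2.INTER_LINEAR)
A,B=rectify(.032),rectify(.044)
cv2.imwrite('pics/r2.png',cv2.resize(np.hstack([A,B]),(800,400)))
g=A.min(2);col=g[200:250].mean(0);n=np.arange(-90,90,.4)
t=160;x=np.where(np.diff((col>t).astype(int)))[0];print('low u edges',n[x].round(1))
g=B.min(2);col=g[:,200:250].mean(1);x=np.where(np.diff((col>t).astype(int)))[0];print('mid v edges',-n[x].round(1))
E
```

```text
5.15 [ 0.51463378 -0.10739507  0.1595929 ] [ 0.96956993 -0.2448145 ] [-3.55775205e-01  4.71502376e-02  1.85703814e+00 -4.39977550e-05
  1.23734752e+00 -1.08432433e-01]
low u edges [-45.6 -23.6  28.8  49.2]
mid v edges [ 45.2  25.2 -20.8 -30.  -30.8]
```

View pics/r2.png

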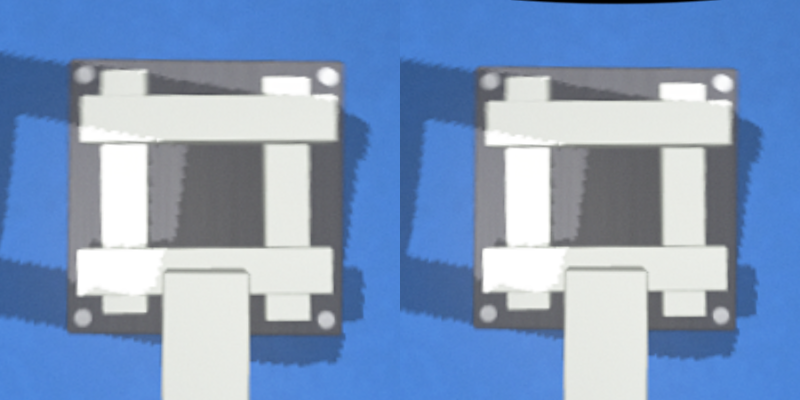

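```bash
python3 - <<'E'
from h import *
c=dict(np.load('w2c.npz'))
o=-c['R'].T@c['t'];e=np.array([[.9711,-.2385],[.2385,.9711]]);C=np.array([.5325,-.0295])
print('cam',o,'plate',e@(o[:2]-C)*1000)
# displayed r2 left-half col -> plane .032 point -> cam ray -> z
def up(col,row,z,z0=.032):
    n=np.array([(col-200)*.45,(200-row)*.45])/1000; X=np.r_[C+n@e,z0]; return e@((o+(X-o)*(z-o[2])/(z0-o[2]))[:2]-C)*1000
print('slat',[up(a,b,.167) for a,b in[(163,320),(249,320),(206,270)]])
print('plate',[up(a,b,.020) for a,b in[(68,200),(343,200),(200,62),(200,333)]])
E
```

```text
cam [ 0.532585   -0.04042123  0.3024665 ] plate [  2.68725954 -10.58533028]
slat [array([ -6.99735846, -32.32787377]), array([ 12.38441674, -32.32787377]), array([  2.69352914, -21.05939982])]
plate [array([-62.14955385,   0.46964767]), array([67.08029218,  0.46964767]), array([-0.11922776, 65.31953404]), array([ -0.11922776, -62.03060514])]
```

Call:
{"method": "play_rows", "body": {"moves": [[[0.026,0.012,0.01,-0.006,0],[0.052,0.024,0.03,-0.006,0],[0.0783,0.0353,0.05,-0.006,0],[0.0783,0.0353,0.07,-0.006,0],[0.0783,0.0353,0.08,-0.006,0]]]}}

```text
time: 5.82
eef_pos: [0.5666, -0.04, 0.0777]
eef_rot: [[0.232, 0.973, -0.003], [0.973, -0.232, 0.0], [-0.0, -0.003, -1.0]]
wrist_force: [0.1, -0.7, -0.9]
width: 0.0187
gripper_force: 39.4
```

Call:
{"method": "play_rows", "body": {"moves": [[[0,0,0.012,0,0],[0,0,0.022,0,0],[0,0,0.025,0,0],[0,0,0.026,0,0],[0,0,0.026,0,0]]]}}

```text
time: 6.45
eef_pos: [0.5682, -0.0401, 0.0537]
eef_rot: [[0.234, 0.972, 0.001], [0.972, -0.234, -0.0], [0.0, 0.001, -1.0]]
wrist_force: [0.4, 0.2, 0.3]
width: 0.0184
gripper_force: 39.4
```

```bash
python3 - <<'E'
from plant import bot
from h import *
s=bot.observe();e=np.array([[.9711,-.2385],[.2385,.9711]]);print(e@(s['eef_pos'][:2]-[.5325,-.0295])*1000,s['eef_pos'],s['wrist_force'])
p,d=bot.capture('wrist');cv2.imwrite('pics/w3.png',p)
p,d=bot.capture('scene');cv2.imwrite('pics/s3.png',cv2.resize(p[140:230,280:400],None,fx=5,fy=5))
E
```

```text
[37.18592447 -1.76397001] [ 0.56819349 -0.04008271  0.05371331] [0.41358607 0.18753627 0.29940878]
```

View pics/w3.png

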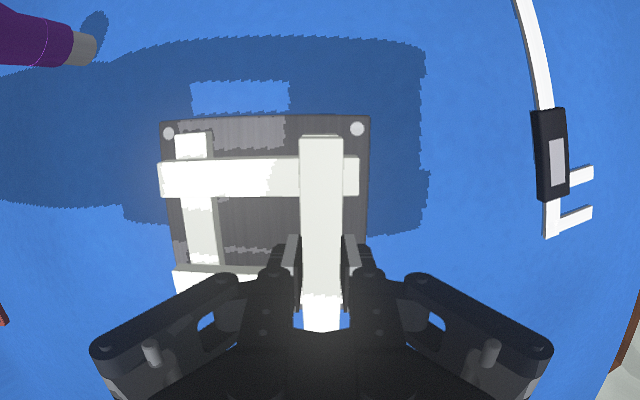

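The wrist view shows the held slat at px (321,230), lying over the right-hand bottom slat (columns 300-343) and parallel to it. I lower it until it touches.

Call:
{"method": "play_rows", "body": {"moves": [[[0,0,0.001,0,0],[0,0,0.002,0,0],[0,0,0.003,0,0],[0,0,0.003,0,0]]]}}

```text
time: 7.05
eef_pos: [0.5677, -0.0399, 0.0501]
eef_rot: [[0.234, 0.972, -0.0], [0.972, -0.234, 0.0], [0.0, -0.0, -1.0]]
wrist_force: [-0.3, -0.2, 0.9]
width: 0.0186
gripper_force: 39.4
```

Call:
{"method": "play_rows", "body": {"moves": [[[0,0,0.001,0,0],[0,0,0.0015,0,0],[0,0,0.0015,0,0]]]}}

```text
time: 7.42
eef_pos: [0.568, -0.04, 0.0494]
eef_rot: [[0.234, 0.972, 0.0], [0.972, -0.234, -0.0], [-0.0, 0.0, -1.0]]
wrist_force: [-2.5, -0.1, 5.2]
width: 0.0188
gripper_force: 40.0
```

Call:
{"method": "play_rows", "body": {"moves": [[[0,0,-0.001,0,0.25],[0,0,-0.001,0,0.5],[0,0,-0.001,0,0.5],[0,0,-0.001,0,0.5],[0,0,-0.03,0,0.5]]]}}

```text
time: 8.05
eef_pos: [0.5655, -0.0395, 0.0764]
eef_rot: [[0.234, 0.972, -0.006], [0.972, -0.234, 0.001], [-0.0, -0.006, -1.0]]
wrist_force: [0.8, 0.2, 0.1]
width: 0.0427
gripper_force: 0.0
```

Call:
{"method": "play_rows", "body": {"moves": [[[0,0,-0.06,0,0.5],[-0.05,-0.01,-0.07,-0.16,0.6],[-0.1,-0.02,-0.07,-0.32,0.6],[-0.15,-0.03,-0.07,-0.48,0.6],[-0.2,-0.04,-0.07,-0.64,0.6]]]}}

```text
time: 8.68
eef_pos: [0.4815, -0.2264, 0.149]
eef_rot: [[-0.398, 0.917, 0.001], [0.917, 0.398, -0.0], [-0.001, 0.0, -1.0]]
wrist_force: [0.2, -0.1, 0.7]
width: 0.0512
gripper_force: 0.0
```

```bash
python3 - <<'E'
from plant import bot
from h import *
import h
s=bot.observe();print(s['eef_pos'],s['width'],go(s,[.492,-.3268,.1],np.radians(78.7)))
c=bot.get_calibration('wrist');p,d=bot.capture('wrist');cv2.imwrite('pics/w4.png',p)
np.savez('w4c.npz',**c);np.save('w4.npy',d)
hsv=cv2.cvtColor(p,cv2.COLOR_BGR2HSV);h.unproj=unprojw;w=(hsv[...,1]<50)&(hsv[...,2]>150)
K=c['mtx'];V,U=np.indices((400,640));P=unprojw(c,np.c_[U.ravel(),V.ravel()],.015).reshape(400,640,3)
m=(abs(P[...,0]-.49)<.075)&(abs(P[...,1]+.29)<.075);rect(c,w&m,.015)
E
```

```text
[ 0.48147595 -0.22639568  0.1490054 ] 0.05120541325599246 (array([-0.0963, -0.0303,  0.049 ]), np.float64(-0.964))
px [301.6 284.4] xy 504.9 -328.9 size 84.8 27.9 ang -9.2 mean [ 506.  -329.1]
px [246.2 273.2] xy 446.4 -342.2 size 9.9 9.7 ang -72.0 mean [ 447.9 -340.8]
```

Call:
{"method": "play_rows", "body": {"moves": [[[-0.025,-0.008,0.01,-0.17,0.6],[-0.05,-0.016,0.02,-0.34,0.6],[-0.075,-0.024,0.03,-0.51,0.6],[-0.0963,-0.0303,0.04,-0.68,0.6],[-0.0963,-0.0303,0.05,-0.85,0.6]]]}}

```text
time: 9.35
eef_pos: [0.4923, -0.3271, 0.0985]
eef_rot: [[-0.951, 0.308, 0.0], [0.308, 0.951, -0.001], [-0.001, -0.001, -1.0]]
wrist_force: [0.1, 0.5, -0.2]
width: 0.0512
gripper_force: 0.0
```

Call:
{"method": "play_rows", "body": {"moves": [[[0,0,0.01,-0.114,0.6],[0,0,0.02,-0.114,0.6],[0,0,0.02,-0.114,0.6]]]}}

```text
time: 9.72
eef_pos: [0.4916, -0.3248, 0.0777]
eef_rot: [[-0.979, 0.204, -0.002], [0.204, 0.979, 0.001], [0.002, 0.001, -1.0]]
wrist_force: [-0.1, -0.2, 1.1]
width: 0.0513
gripper_force: 0.0
```

```bash
python3 - <<'E'
from plant import bot
from h import *
s=bot.observe();print(s['eef_pos'],s['width'],go(s,[.491,-.3268,.005],np.radians(78.7)))
E
```

```text
[ 0.49164123 -0.32478155  0.077666  ] 0.05134539407781141 (array([ 0.0001, -0.0022,  0.0727]), np.float64(-0.008))
```

Call:
{"method": "play_rows", "body": {"moves": [[[0.001,-0.002,0.04,-0.008,0.6],[0.001,-0.002,0.073,-0.008,0.6],[0.001,-0.002,0.073,-0.008,0.6],[0.001,-0.002,0.073,-0.008,0],[0.001,-0.002,0.073,-0.008,0]]]}}

```text
time: 10.35
eef_pos: [0.4924, -0.3285, 0.0083]
eef_rot: [[-0.981, 0.194, 0.003], [0.194, 0.981, -0.003], [-0.003, -0.002, -1.0]]
wrist_force: [0.3, -0.6, 0.5]
width: 0.0187
gripper_force: 39.4
```

Call:
{"method": "play_rows", "body": {"moves": [[[0,0,0,0,0],[0,0,0,0,0],[0,0,-0.01,0,0],[0,0,-0.06,0,0],[0,0,-0.12,0,0]]]}}

```text
time: 10.98
eef_pos: [0.4897, -0.3264, 0.1262]
eef_rot: [[-0.981, 0.194, -0.002], [0.194, 0.981, 0.002], [0.003, 0.002, -1.0]]
wrist_force: [0.2, -0.2, -0.1]
width: 0.0183
gripper_force: 39.4
```

Call:
{"method": "play_rows", "body": {"moves": [[[0,0.04,-0.007,0.17,0],[0,0.08,-0.013,0.34,0],[-0.002,0.12,-0.02,0.51,0],[-0.003,0.16,-0.026,0.68,0],[-0.004,0.2,-0.033,0.85,0]]]}}

```text
time: 11.6
eef_pos: [0.5335, -0.1305, 0.1597]
eef_rot: [[-0.497, 0.868, 0.0], [0.868, 0.497, -0.0], [-0.0, 0.0, -1.0]]
wrist_force: [0.1, 0.2, -1.2]
width: 0.0184
gripper_force: 39.4
```

Call:
{"method": "play_rows", "body": {"moves": [[[0,0,0,0.17,0],[0,0,0,0.34,0],[0,0,0,0.51,0],[0,0,0,0.68,0],[0,0,0,0.758,0]]]}}

```text
time: 12.22
eef_pos: [0.5333, -0.1317, 0.1594]
eef_rot: [[0.233, 0.972, 0.0], [0.972, -0.233, -0.0], [-0.0, 0.0, -1.0]]
wrist_force: [-0.5, 0.1, -0.1]
width: 0.0187
gripper_force: 39.4
```

```bash
python3 - <<'E'
from plant import bot
from h import *
s=bot.observe();c=bot.get_calibration('wrist');p,d=bot.capture('wrist');R=s['eef_rot']
e=np.array([[.9711,-.2385],[.2385,.9711]]);C=np.array([.5325,-.0295])
print(s['eef_pos'],e@(s['eef_pos'][:2]-C)*1000,'yaw',np.degrees(np.arctan2(R[1,1],R[0,1])))
def rectify(z):
    n=np.arange(-90,90,.4)
    uu,vv=np.meshgrid(n,n[::-1]);X=np.dstack([C+(uu[...,None]*e[0]+vv[...,None]*e[1])/1000,np.full(uu.shape,z)])@c['R'].T+c['t']
    rr=np.hypot(X[...,0],X[...,1]);k=np.arctan2(rr,X[...,2])/rr
    m=[(X[...,i]*k*c['mtx'][i,i]+c['mtx'][i,2]).astype(np.float32) for i in(0,1)]
    return cv2.remap(p,*m,cv2.INTER_LINEAR)
cv2.imwrite('pics/r3.png',np.hstack([cv2.resize(rectify(z),(400,400)) for z in(.056,s['eef_pos'][2]+.0075)]))
E
```

```text
[ 0.53334142 -0.13174928  0.15943547] [ 25.20355326 -99.09359306] yaw -13.500483909722929
```

View pics/r3.png

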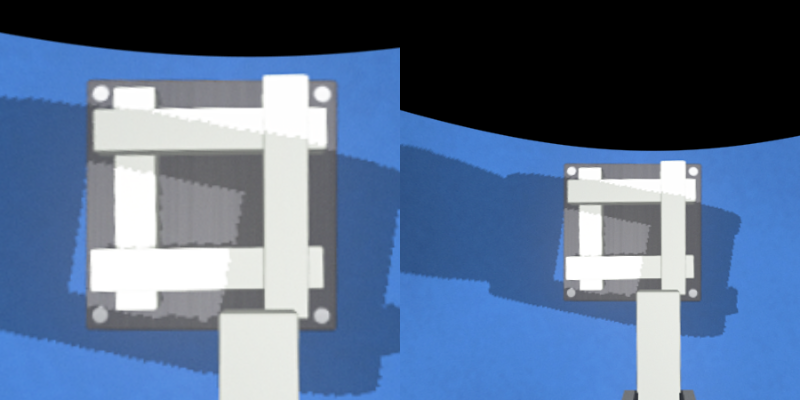

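Call:
{"method": "play_rows", "body": {"moves": [[[0.033,-0.02,0,0.005,0],[0.066,-0.04,0.01,0.005,0],[0.0982,-0.0596,0.03,0.005,0],[0.0982,-0.0596,0.06,0.005,0],[0.0982,-0.0596,0.08,0.005,0]]]}}

```text
time: 12.9
eef_pos: [0.4974, -0.0218, 0.0782]
eef_rot: [[0.232, 0.973, -0.001], [0.973, -0.232, 0.0], [-0.0, -0.001, -1.0]]
wrist_force: [-0.3, -0.4, 0.8]
width: 0.0184
gripper_force: 39.4
```

Call:
{"method": "play_rows", "body": {"moves": [[[0,0,0.012,0,0],[0,0,0.022,0,0],[0,0,0.026,0,0],[0,0,0.027,0,0],[0,0,0.027,0,0]]]}}

```text
time: 13.52
eef_pos: [0.4984, -0.0227, 0.0522]
eef_rot: [[0.235, 0.972, 0.001], [0.972, -0.235, -0.0], [0.0, 0.001, -1.0]]
wrist_force: [0.1, 1.3, 0.2]
width: 0.0183
gripper_force: 39.4
```

```bash
python3 - <<'E'
from plant import bot
import numpy as np
s=bot.observe();e=np.array([[.9711,-.2385],[.2385,.9711]]);R=s['eef_rot'];print(e@(s['eef_pos'][:2]-[.5325,-.0295])*1000,s['eef_pos'],s['wrist_force'],np.degrees(np.arctan2(R[1,1],R[0,1])))
E
```

```text
[-34.69617706  -1.52052995] [ 0.49844108 -0.02270099  0.05223236] [0.13949105 1.34197224 0.22223123] -13.58335798519989
```

Call:
{"method": "play_rows", "body": {"moves": [[[0,0,0.001,0,0],[0,0,0.002,0,0],[0,0,0.0025,0,0],[0,0,0.0032,0,0],[0,0,0.0032,0,0]]]}}

```text
time: 14.15
eef_pos: [0.4981, -0.0225, 0.0491]
eef_rot: [[0.235, 0.972, -0.0], [0.972, -0.235, 0.0], [-0.0, -0.0, -1.0]]
wrist_force: [-2.3, 0.5, 4.3]
width: 0.0185
gripper_force: 40.0
```

Call:
{"method": "play_rows", "body": {"moves": [[[0,0,-0.001,0,0.25],[0,0,-0.001,0,0.5],[0,0,-0.001,0,0.5],[0,0,-0.001,0,0.5],[0,0,-0.03,0,0.5]]]}}

```text
time: 14.78
eef_pos: [0.4957, -0.0222, 0.0766]
eef_rot: [[0.235, 0.972, -0.005], [0.972, -0.235, 0.001], [-0.0, -0.006, -1.0]]
wrist_force: [0.3, 0.9, -0.2]
width: 0.043
gripper_force: 0.0
```

Call:
{"method": "play_rows", "body": {"moves": [[[0,0,-0.05,0,0.5],[0,0,-0.1,0,0.5],[0,0,-0.14,-0.17,0.7],[-0.01,0,-0.14,-0.34,0.7],[-0.03,0,-0.14,-0.51,0.7]]]}}

```text
time: 15.4
eef_pos: [0.4914, -0.0517, 0.2195]
eef_rot: [[-0.276, 0.961, 0.002], [0.961, 0.276, -0.0], [-0.001, 0.002, -1.0]]
wrist_force: [-1.6, -0.0, -1.0]
width: 0.0597
gripper_force: 0.0
```

```bash
python3 - <<'E'
from plant import bot
from h import *
s=bot.observe();print(s['eef_pos'],s['eef_rot'],s['width'])
p,d=bot.capture('top');cv2.imwrite('pics/t5.png',p);c=bot.get_calibration('top')
a=cv2.resize(p[190:270,265:345],(400,400),interpolation=2)
p2,d2=bot.capture('wrist');cw=bot.get_calibration('wrist');cv2.imwrite('pics/w5.png',p2)
cv2.imwrite('pics/v5.png',np.hstack([a,cv2.resize(p2[:,100:500],(400,400))]))
# scope from top depth
V,U=np.indices((400,640));q=np.dstack([U,V,np.ones_like(U)])@np.linalg.inv(c['mtx']).T*d[...,None];P=(q-c['t'])@c['R']
m=(d>0)&(abs(P[...,0]-.466)<.03)&(abs(P[...,1]-.24)<.03)
for lo,hi in[(.122,.14),(.07,.12),(.055,.065)]:
    k=m&(P[...,2]>lo)&(P[...,2]<hi);print(lo,k.sum(),P[k].mean(0).round(4),np.percentile(P[k],[3,97],axis=0).round(3).tolist())
k=(d>0)&(P[...,0]>.6)&(P[...,1]>.15)&(P[...,1]<.4)&(P[...,2]>.1);print('bottle',P[k].mean(0))
E
```

```text
[ 0.49137674 -0.05168131  0.21948693] [[-2.76226003e-01  9.61091191e-01  1.70828346e-03]
 [ 9.61092398e-01  2.76226906e-01 -3.13002992e-04]
 [-7.72698274e-04  1.55535868e-03 -9.99998492e-01]] 0.059658507804429335
0.122 169 [0.4664 0.2409 0.1318] [[0.452, 0.228, 0.126], [0.481, 0.256, 0.135]]
0.07 89 [0.4655 0.2302 0.095 ] [[0.452, 0.227, 0.071], [0.48, 0.238, 0.118]]
0.055 101 [0.4657 0.2338 0.0597] [[0.444, 0.219, 0.055], [0.488, 0.255, 0.063]]
bottle [0.66744001 0.28844373 0.12273213]
```

View pics/v5.png

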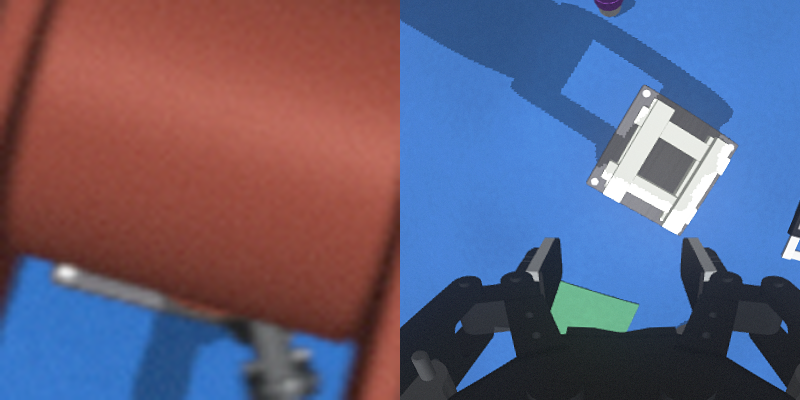

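The wrist view shows both third-layer slats lying on the tower, crosswise to the middle layer; the top view is blocked by the arm. On to the scope.

Call:
{"method": "play_rows", "body": {"moves": [[[0.057,0.011,0,-0.17,0.7],[0.115,0.023,0,-0.34,0.7],[0.172,0.034,0,-0.51,0.7],[0.23,0.045,0,-0.68,0.7],[0.2875,0.0566,0,-0.85,0.7]]]}}

```text
time: 16.12
eef_pos: [0.4674, 0.2427, 0.2186]
eef_rot: [[-0.902, 0.431, 0.0], [0.431, 0.902, 0.0], [-0.0, 0.0, -1.0]]
wrist_force: [0.7, 0.2, -0.8]
width: 0.0597
gripper_force: 0.0
```

Call:
{"method": "play_rows", "body": {"moves": [[[0,0,0.01,-0.17,0.7],[0,0,0.03,-0.34,0.7],[0,0,0.05,-0.44,0.7],[0,0,0.05,-0.44,0.7]]]}}

```text
time: 16.62
eef_pos: [0.4663, 0.2404, 0.1666]
eef_rot: [[-1.0, 0.011, -0.004], [0.011, 1.0, -0.001], [0.004, -0.001, -1.0]]
wrist_force: [-0.7, 1.4, -0.0]
width: 0.0599
gripper_force: 0.0
```

```bash
python3 - <<'E'
from plant import bot
from h import *
s=bot.observe();print(s['time'],s['eef_pos'],s['width'],s['joint_pos'],go(s,[.466,.2405,.085],np.pi/2))
E
```

```text
16.625 [0.46632108 0.24038264 0.16661477] 0.05986333390481062 [ 3.25424102e-01  4.04206632e-02  1.85002615e+00  2.46958603e-04
  1.25541039e+00 -1.23452157e+00] (array([-0.    ,  0.0002,  0.0816]), np.float64(-0.011))
```

Call:
{"method": "play_rows", "body": {"moves": [[[0,0,0.03,-0.011,0.7],[0,0,0.06,-0.011,0.7],[0,0,0.0816,-0.011,0.7],[0,0,0.0816,-0.011,0.7],[0,0,0.0816,-0.011,0.3]]], "newtons": 20}}

```text
time: 17.25
eef_pos: [0.469, 0.2408, 0.0885]
eef_rot: [[-1.0, -0.001, 0.002], [-0.001, 1.0, 0.001], [-0.002, 0.001, -1.0]]
wrist_force: [0.3, -0.8, 0.0]
width: 0.0433
gripper_force: 0.0
```

Call:
{"method": "play_rows", "body": {"moves": [[[0,0,0,0,0.3],[0,0,0,0,0.25],[0,0,0,0,0],[0,0,0,0,0],[0,0,0,0,0]]], "newtons": 20}}

```text
time: 17.88
eef_pos: [0.4693, 0.2409, 0.0888]
eef_rot: [[-1.0, -0.003, 0.003], [-0.003, 1.0, 0.001], [-0.003, 0.001, -1.0]]
wrist_force: [0.5, 0.2, 5.6]
width: 0.0319
gripper_force: 20.7
```

```bash
python3 - <<'E'
from plant import bot
from h import *
s=bot.observe();print(s['time'],s['eef_pos'],s['width'],s['gripper_force'],s['wrist_force'])
E
```

```text
17.875 [0.46929165 0.24091866 0.08878611] 0.031925375986677905 20.6918066740036 [0.46502364 0.22327926 5.64728222]
```

Call:
{"method": "play_rows", "body": {"moves": [[[0,0,-0.008,0,0],[0,0,-0.016,0,0],[0,0,-0.024,0,0],[0,0,-0.03,0,0],[0,0,-0.03,0,0]]]}}

```text
time: 18.5
eef_pos: [0.4684, 0.2405, 0.1177]
eef_rot: [[-1.0, -0.003, 0.001], [-0.003, 1.0, 0.0], [-0.001, 0.0, -1.0]]
wrist_force: [-0.4, -0.1, -1.5]
width: 0.0315
gripper_force: 20.2
```

Call:
{"method": "play_rows", "body": {"moves": [[[0.006,0,0,0,0],[0.011,0,0,0,0],[0.016,0,-0.001,0,0],[0.021,0,-0.001,0,0],[0.0266,0,-0.001,0,0]]]}}

```text
time: 19.12
eef_pos: [0.4412, 0.2404, 0.1181]
eef_rot: [[-1.0, -0.003, 0.001], [-0.003, 1.0, 0.0], [-0.001, 0.0, -1.0]]
wrist_force: [3.1, 1.2, -2.0]
width: 0.0312
gripper_force: 20.5
```

```bash
python3 - <<'E'
from plant import bot
from h import *
s=bot.observe();print(s['time'],s['eef_pos'],s['width'],s['gripper_force'],s['wrist_force'],s['ft_torque'])
p,d=bot.capture('scene');cv2.imwrite('pics/s6.png',p);c=bot.get_calibration('scene')
X=c['R']@s['eef_pos']+c['t'];print((c['mtx']@X/X[2])[:2])
E
```

```text
19.125 [0.44124216 0.24040694 0.11812382] 0.031192558558210334 20.478489696979523 [ 3.0649046   1.21942293 -1.98143188] [ 0.22657718 -0.81179994  0.03283127]
[428.90825386 133.03320181]
```

Call:
{"method": "play_rows", "body": {"moves": [[[0.005,0,0.0005,0,0],[0.01,0,0.0015,0,0],[0.015,0,0.003,0,0],[0.02,0,0.0047,0,0],[0.025,0,0.007,0,0]]]}}

```text
time: 19.8
eef_pos: [0.4162, 0.2403, 0.1111]
eef_rot: [[-1.0, -0.003, 0.0], [-0.003, 1.0, 0.0], [-0.0, 0.0, -1.0]]
wrist_force: [1.9, 1.1, 3.2]
width: 0.0314
gripper_force: 21.7
```

Call:
{"method": "play_rows", "body": {"moves": [[[0.005,0,0.0025,0,0],[0.009,0,0.005,0,0],[0.0134,0,0.0075,0,0],[0.0134,0,0.0075,0,0]]]}}

```text
time: 20.3
eef_pos: [0.4021, 0.2401, 0.1029]
eef_rot: [[-1.0, -0.003, -0.001], [-0.003, 1.0, -0.0], [0.002, -0.0, -1.0]]
wrist_force: [0.9, 0.5, 1.0]
width: 0.0315
gripper_force: 20.4
```

```bash
python3 - <<'E'
from plant import bot
from h import *
s=bot.observe();print(s['time'],s['eef_pos'],s['width'],s['gripper_force'],s['wrist_force'],s['ft_torque'])
p,d=bot.capture('scene');p2,_=bot.capture('wrist')
cv2.imwrite('pics/s7.png',np.hstack([cv2.resize(p[90:190,380:480],(400,400),interpolation=2),cv2.resize(p2[:,120:520],(400,400))]))
E
```

```text
20.3 [0.40208356 0.24006636 0.10288955] 0.03147334738857871 20.362557470798492 [0.91795504 0.5396896  1.02403547] [ 0.21543588 -0.30443315  0.04089945]
```

View pics/s7.png

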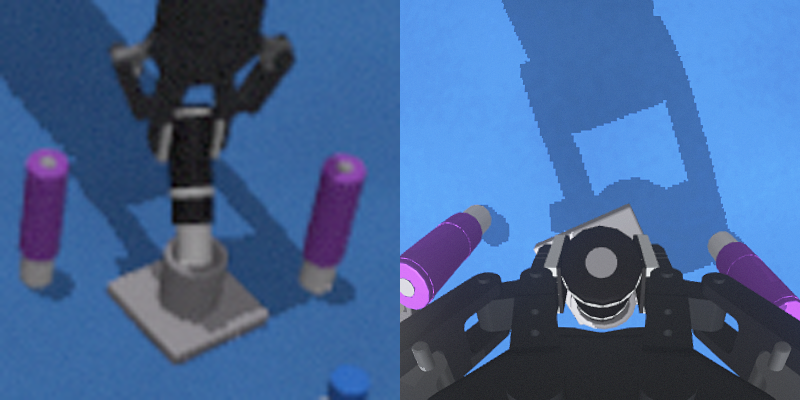

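The left panel shows the scope leaning towards the robot between the pads, nose at the tube rim (190,245); purple ones untouched. The right panel shows the tail disc at (600,262). I grip harder and lift straight out.

Call:
{"method": "play_rows", "body": {"moves": [[[0,0,0,0,0],[0,0,0,0,0],[0,0,-0.03,0,0],[0,0,-0.06,0,0],[0,0,-0.1,0,0]]], "newtons": 50}}

```text
time: 21.02
eef_pos: [0.4015, 0.2396, 0.203]
eef_rot: [[-1.0, -0.003, -0.004], [-0.003, 1.0, -0.001], [0.004, -0.001, -1.0]]
wrist_force: [0.6, -0.3, -1.6]
width: 0.0313
gripper_force: 49.8
```

Call:
{"method": "play_rows", "body": {"moves": [[[0,0,0,0,0],[0,0,0,0,0]]]}}

```text
time: 21.28
eef_pos: [0.4022, 0.2399, 0.2025]
eef_rot: [[-1.0, -0.003, -0.002], [-0.003, 1.0, -0.001], [0.002, -0.001, -1.0]]
wrist_force: [-0.5, 0.1, -1.4]
width: 0.0307
gripper_force: 49.8
```

```bash
cat > ax.py <<'E'
from plant import bot
from h import *
def cloud(n):
    p,d=bot.capture(n);c=bot.get_calibration(n);V,U=np.indices(d.shape)
    q=np.dstack([U,V,np.ones_like(U)])@np.linalg.inv(c['mtx']).T*d[...,None]
    return (q-c['t'])@c['R'],p,d,c
def tilt():
    s=bot.observe();R=s['eef_rot'];G=s['eef_pos']-R[:,2]*.019
    print(s['time'],s['eef_pos'],'yaw',np.degrees(np.arctan2(R[1,1],R[0,1])).round(2),'w',s['width'],s['gripper_force'],s['wrist_force'])
    P,p,d,c=cloud('scene'); Q=(P-G)@R  # tool frame about the grasp point
    m=(d>0)&(abs(Q[...,1])<.013)&(Q[...,2]>.012)&(Q[...,2]<.085)&(Q[...,0]<.0)&(Q[...,0]>-.11)
    q=Q[m];print('pts',len(q));return q,Q,p,m
E
python3 - <<'E'
from ax import *
q,Q,p,m=tilt()
np.save('q.npy',q)
x,z=q[:,0],q[:,2]
for lo in np.arange(-.1,0,.01):
    k=(x>=lo)&(x<lo+.01)
    if k.sum()>2: print(round(lo+.005,3),k.sum(),np.percentile(z[k],[5,50,95]).round(4),np.median(q[k,1]).round(4))
v,u=np.where(m);print(u.min(),u.max(),v.min(),v.max())
E
```

```text
21.275 [0.4022294  0.23989057 0.2024808 ] yaw 90.18 w 0.03069531556325141 49.848602414131165 [-0.52225748  0.06407131 -1.38206814]
pts 217
-0.075 25 [0.0509 0.0574 0.0635] 0.0006
-0.065 40 [0.041  0.0499 0.0603] -0.0025
-0.055 60 [0.0274 0.0382 0.0496] 0.0002
-0.045 50 [0.0175 0.0256 0.0435] -0.0029
-0.035 35 [0.013  0.0169 0.0257] -0.0048
-0.025 6 [0.0123 0.0138 0.0255] -0.0091
427 437 103 131
```

```bash
cat >> ax.py <<'E'
from scipy.optimize import least_squares
def fit(q):
    "axis in tool xz-plane through (n along normal, dy): slope th from vertical; lens towards -x,+z"
    def f(a):
        th,n,dy=a; D=np.array([-np.sin(th),0,np.cos(th)]); N=np.array([np.cos(th),0,np.sin(th)])
        t=q@D; r=np.hypot(q@N-n,q[:,1]-dy); return (r-np.where(t<.066,.016,.013))
    r=least_squares(f,[.8,0,0],loss='soft_l1',f_scale=.002);th=r.x[0]
    t=q@np.array([-np.sin(th),0,np.cos(th)])
    print('tilt',np.degrees(th).round(2),'n,dy mm',(r.x[1:]*1000).round(2),'rms',np.sqrt(np.mean(r.fun**2)).round(4),'t max',np.percentile(t,[90,97,100]).round(4)); return r.x,t
E
python3 - <<'E'
from ax import *
q=np.load('q.npy');fit(q)
P,p,d,c=cloud('top');s=bot.observe();R=s['eef_rot'];G=s['eef_pos']-R[:,2]*.019;Q=(P-G)@R
m=(d>0)&(abs(Q[...,1])<.016)&(Q[...,2]>.012)&(Q[...,2]<.085)&(Q[...,0]<0)&(Q[...,0]>-.11)
print(m.sum());
if m.sum()>30: fit(Q[m])
E
```

```text
tilt 44.75 n,dy mm [-0.37  1.78] rms 0.0025 t max [0.0893 0.0944 0.0968]
304
tilt 42.16 n,dy mm [-3.9   1.43] rms 0.0009 t max [0.0896 0.0958 0.0991]
```

Call:
{"method": "play_rows", "body": {"moves": [[[-0.02,-0.015,-0.01,0.18,0],[-0.04,-0.03,-0.02,0.36,0],[-0.06,-0.045,-0.03,0.54,0],[-0.08,-0.06,-0.03,0.72,0],[-0.1,-0.075,-0.03,0.9,0]]]}}

```text
time: 22.0
eef_pos: [0.503, 0.1648, 0.2319]
eef_rot: [[-0.619, 0.785, -0.003], [0.785, 0.619, -0.0], [0.001, -0.002, -1.0]]
wrist_force: [0.2, -0.6, -1.4]
width: 0.0309
gripper_force: 49.9
```

Call:
{"method": "play_rows", "body": {"moves": [[[0,0,0,0.18,0],[0,0,0,0.36,0],[0,0,0,0.54,0],[0,0,0,0.72,0],[0,0,0,0.915,0]]]}}

```text
time: 22.62
eef_pos: [0.5023, 0.1653, 0.2316]
eef_rot: [[0.237, 0.971, -0.003], [0.971, -0.237, -0.001], [-0.001, -0.003, -1.0]]
wrist_force: [0.6, 0.3, -0.8]
width: 0.0308
gripper_force: 49.9
```

```bash
python3 - <<'E'
from ax import *
q,Q,p,m=tilt();fit(q)
s=bot.observe();print(go(s,[.567,.106,.1696],np.radians(-13.8)),s['joint_pos'])
P,p,d,c=cloud('top');R=s['eef_rot'];G=s['eef_pos']-R[:,2]*.019;Q=(P-G)@R
m=(d>0)&(abs(Q[...,1])<.016)&(Q[...,2]>.012)&(Q[...,2]<.085)&(Q[...,0]<0)&(Q[...,0]>-.11)
print(m.sum());
if m.sum()>30: fit(Q[m])
E
```

```text
22.625 [0.50230694 0.1653274  0.23160902] yaw -13.73 w 0.030823196225321613 49.8582923412323 [ 0.55490216  0.32396841 -0.8225739 ]
pts 177
tilt 43.23 n,dy mm [-1.65 -2.33] rms 0.0019 t max [0.0886 0.0936 0.0965]
(array([-0.0416,  0.0774,  0.0618]), np.float64(-0.006)) [ 1.68751124e-01 -7.82522344e-03  1.77293634e+00  6.67341420e-05
  1.37984371e+00  4.16037475e-01]
364
tilt 41.99 n,dy mm [-2.55  0.3 ] rms 0.0009 t max [0.0882 0.0938 0.0966]
```

Call:
{"method": "play_rows", "body": {"moves": [[[-0.012,0.02,0.014,0,0],[-0.024,0.04,0.028,0,0],[-0.036,0.06,0.044,0,0],[-0.0461,0.0768,0.0582,0,0],[-0.0461,0.0768,0.0582,0,0]]]}}

```text
time: 23.35
eef_pos: [0.5663, 0.1019, 0.1727]
eef_rot: [[0.229, 0.973, -0.005], [0.973, -0.229, -0.0], [-0.001, -0.004, -1.0]]
wrist_force: [-1.1, 0.1, -1.4]
width: 0.031
gripper_force: 49.9
```

Call:
{"method": "play_rows", "body": {"moves": [[[0,0,0,0,0],[0,0,0,0,0],[0,0,0,0,0]]]}}

```text
time: 23.72
eef_pos: [0.5673, 0.1034, 0.176]
eef_rot: [[0.23, 0.973, 0.001], [0.973, -0.23, 0.0], [0.0, 0.001, -1.0]]
wrist_force: [-0.4, -0.5, -1.3]
width: 0.0305
gripper_force: 49.9
```

```bash
python3 - <<'E'
from ax import *
C=np.array([.5339,-.0285,.05])
q,Q,p,m=tilt();a1,_=fit(q)
s=bot.observe();R=s['eef_rot'];G=s['eef_pos']-R[:,2]*.019
P,p2,d,c=cloud('top');Q=(P-G)@R
m=(d>0)&(abs(Q[...,1])<.016)&(Q[...,2]>.012)&(Q[...,2]<.085)&(Q[...,0]<0)&(Q[...,0]>-.11)
print(m.sum());a2,_=fit(Q[m])
for a in(a1,a2,(a1+a2)/2):
    th,n,dy=a;D=np.array([-np.sin(th),0,np.cos(th)]);N=np.array([np.cos(th),0,np.sin(th)])
    L=.096*D+n*N+[0,dy,0]; T=R.T@(C-G)-L; print('dist',np.linalg.norm(T).round(4),'along',(T@D).round(4),'miss tool',(T-T@D*D).round(4))
cv2.imwrite('pics/f.png',np.hstack([cv2.resize(p[100:220,280:440],(400,300),interpolation=2),cv2.resize(p2[180:260,250:356],(400,300),interpolation=2)]))
E
```

```text
23.725 [0.5673068  0.10337856 0.17598014] yaw -13.31 w 0.030529489298208576 49.902246594429016 [-0.43982084 -0.45604699 -1.25660488]
pts 163
tilt 42.0 n,dy mm [-2.87 -2.18] rms 0.0016 t max [0.0901 0.0938 0.0966]
289
tilt 42.35 n,dy mm [-2.12  0.28] rms 0.0008 t max [0.0875 0.0929 0.0973]
dist 0.1027 along 0.1027 miss tool [-0.001  -0.0001 -0.0009]
dist 0.1027 along 0.1027 miss tool [-0.0006 -0.0025 -0.0005]
dist 0.1027 along 0.1027 miss tool [-0.0008 -0.0013 -0.0007]
```

View pics/f.png

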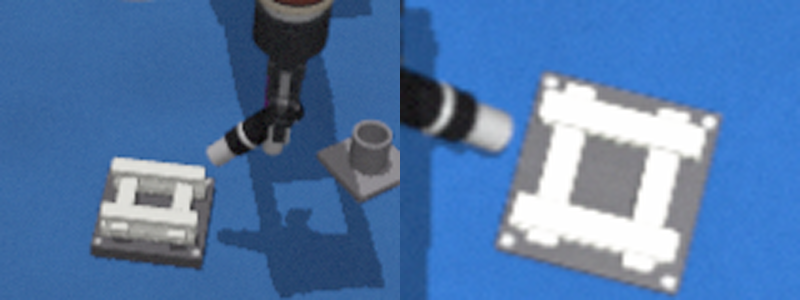

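The final picture shows both top slats in place across the middle layer, each over a bottom slat. The scope slants free of everything, its lens (215,155 left; 495,128 right) pointing at the tower's middle.

```bash
python3 -c "
from plant import bot
print(bot.observe()['qvel'].round(3) if hasattr(bot.observe()['qvel'],'round') else bot.observe()['qvel']);print(bot.sign_off())"
```

```text
[-0.003  0.002  0.001 -0.003 -0.002  0.003]
the job is handed in; nothing more can be done
None
```

The job is handed in, verdict not reported: both loose slats lie as the tower's third layer, and the arm holds the scope still at a slant of about 42°, lens about 10 cm from the tower's middle with the aim within about 2 mm by my measurements, touching nothing else.

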